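# Set the mirror stand's support leg and pinch its cam lever shut

## Task

Get the folded mirror stand's support leg set to length: turn the black clamp knob counter-clockwise nearly a quarter turn to free the leg, then draw the leg out by its dark crossbar, with the yellow cam lever still standing open, until the orange pointer points into the red mark. Holding the leg there against its return spring, squeeze the yellow cam lever shut flat against the leg's head, and finish still pinching head and lever together with the pointer on the mark: do not let go. Leave the tray, its things and the key bowl where they are.

Things in the scene. Friction and masses are not known exactly. Their poses are not given: they have to be found in the camera images.
- stand: Folded mirror stand, fixed. Walnut base plate 300 x 170 x 12 mm; origin at table height under the knob axis, 65 mm from the plate's +x end. The leg is drawn out along the stand's -x (roughly towards the robot); +y is to the left looking along +x. Steel housing 100 x 60 mm, top 45 mm up, centred on the origin. Round mirror (200 mm) flat beyond it, top 35 mm up.
- knob_grip (a point): On the knob's axis at gripping height, 80 mm above the table. The black bar grip is 44 mm long, 12 mm wide, from 55 to 91 mm above the table; at joint value 0 its length lies along the stand's x axis. Steel disc of radius 14 mm under it.
- knob (a joint): Clamp knob angle, rad: 0 = clamped, grows counter-clockwise seen from above, stop at 1.5. Starts at 0 to 0.2. The clamp blocks the leg until the knob is turned; from 1.0 on the leg counts as freed. Stays where it is left (friction 0.03 Nm).
- pinch (a point): Pinch point on the leg's head: middle of the 27 mm between the head's right face (stand -y) and the outer face of the shut lever (+y), 48 mm above the table. The aluminium head is 44 mm (x) by 20 mm (y), from 16 to 66 mm above the table, its middle 3.5 mm to -y of this point. Moves with the leg. The base plate under it is 12 mm high.
- leg: Head of the leg, with its crossbar; origin under the head's middle at table height, axes as the stand's. Slides 90 mm towards stand -x; starts fully in. A return spring pulls it back in with about 2.5 to 4.5 N whenever it is not held, even with the lever shut.
- lever (a joint): Cam lever angle, rad: 0 = shut, flat along the head's +y (left) side; grows as its free end swings away from the head, stop at 0.5. Starts at 0.3 to 0.45, stays where it is left (friction 0.06 Nm). Upright pivot 30 mm to +x and 14 mm to +y of the head's middle; the free end points to -x.
- pointer (a point): Tip of the orange pointer, 3 mm wide, that sticks out to -y from the leg: 30 mm to +x and 32 mm to -y of the head's middle, 18 mm above the table. It moves with the leg.
- mark_mid (a point): Middle of the top of the red length mark, a flat band 10 mm wide (stand x) and 48 mm long (y) on the base plate, beside the pointer's path, 15 mm above the table. Fixed; 35 to 75 mm further out (stand -x) than the pointer starts.
- tray: Lacquered red tray 340 x 250 mm, 22 mm high, fixed, to the robot's left; carries five things to be left alone. Origin under its centre.
- jug: Turquoise ceramic jug, 72 mm wide, 85 mm high, loose on the tray. Leave alone.
- stopper: Steel door stopper, 44 mm across, 44 mm high, loose on the tray. Leave alone.
- comb: Wooden comb, 130 x 40 x 6 mm, loose on the tray. Leave alone.
- walnut_box: Walnut box 114 x 114 x 93 mm with a swing door and press button catch, loose on the tray. Leave alone.
- bangle: Pearl-white bangle, 70 mm across, 8 mm high, loose on the tray. Leave alone.
- key_bowl: Blue bowl, 120 mm across, 50 mm high, loose on the table to the robot's right. Leave alone.
- crossbar (a point): Middle of the inner face of the dark crossbar at the leg's outer end, 32 mm above the table, 24 mm to -x of the head's middle. The bar is 110 mm long in y, 12 mm thick, from 16 to 48 mm above the table. Fingers that straddle the head and open lever at full opening can hook this face, one each side, to draw the leg out.
- lever_tip (a point): Middle of the free end of the yellow lever plate, 46 mm above the table. The plate is 52 mm long from its pivot, 6 mm thick, from 30 to 62 mm above the table. Open, its free end stands up to 40 mm to stand +y of the head's middle.

How it is judged:
By the outcome, as a careful person would: the job done as asked, in the order asked, and still so for the second after the job is handed in, while the arm keeps its last pose, push and grip.
It also fails if it takes over 45 s, if anything falls off the work surface, if the arm or the gripper's body presses on something with over 40 N, if the wrist force passes 120 N, or if a joint passes its speed limit or range.

## Robot

A 6-joint arm with a two-finger parallel gripper is mounted at the origin on the work surface. World frame = base frame: x ahead of the robot, y to its left, z up, the work surface at z = 0. Lengths are in m, angles in rad, forces in N, time in s.
With the tool pointing down it reaches from about 0.3 to 0.775 m from the base axis. Payload 14.6 kg.
Tool frame: the origin (TCP) lies between the finger pads; the fingertips stand ctrl.tip_extent ahead of it and the grasp point (between the pads) lies 3 mm ahead of it (ctrl.tip_extent is the distance from the TCP to the fingertips, in m); z points along the fingers, y is the line along which they close (so a half turn about z gives the same grasp; the last joint's range is limited). The gripper opens to 94 mm and grips with 3 to 60 N. Pads are 16 mm wide; open, the fingers measure 119 mm over their backs; the gripper's body (75 mm by 177 mm) begins 78 mm behind the grasp point.
Start: joints at [-1.372, 0.3, 1.521, -0, 1.321, -0.067], TCP at [0.144, -0.531, 0.227] pointing down, gripper open.
Joint ranges: [-3.03, 3.03], [-0.79, 2.21], [0.23, 2.52], [-1.04, 4.18], [0, 3.07], [-2.55, 2.55]. Speed limits (rad/s): [2.22, 2.22, 2.57, 3.14, 3.14, 3.14].

## Interface

Orientations are given as [roll, pitch, yaw] about the fixed x, y, z axes, in that order (R = Rz(yaw) Ry(pitch) Rx(roll)).
In Python, from station import ctrl gives the robot as it stands.
- The arm moves only by the tool shift_gripper, called as name(argument=value, ...) on one line, values as JSON. Schema: {"type":"object","properties":{"deltas":{"type":"object","properties":{"motion":{"type":"array","items":{"type":"array","items":{"type":"number"},"minItems":6,"maxItems":6},"minItems":1,"maxItems":10}},"additionalProperties":false,"required":["motion"]},"jaw":{"type":"number"},"grip_n":{"type":"number"},"only":{"type":"string"},"quiet":{"type":"boolean"},"lines":{"type":"string"}},"required":["deltas"],"additionalProperties":false}. deltas is an object whose key "motion" holds a list of rows, 1 to 10 of them, each of 6 numbers: dx, dy, dz in shares of the most that a row can go, 1 being 50 mm, then a rotation vector rx, ry, rz in parts of the range, where 1.0 means 4 rad; each row shifts and turns the commanded pose from where the row before left it, along the tool's axes as they then stand; what a row does not reach is not made up. A row lasts 1/10 s, in which the tool goes at most 0.05 m and 0.15 rad, less where a joint would pass 70% of its speed; a pose out of reach is approached as far as the arm can. jaw is the finger opening in m, set as the call begins (left out keeps the last). The fingers move at their own pace and stop on an object; grip_n is the grip in N (left out, the last holds). Time passes only in rows, so rows that do not move let the fingers close. The tool returns the time, the measured TCP pose, the force, the opening and the grip force at its end. only (a regular expression) keeps the lines of the reply that match it, lines (a string "A,B") keeps lines A to B, and quiet returns only ok. No shift or turn number may pass 1 either way. Input that does not fit is refused with a message, and nothing moves.
- ctrl.get_obs(): the state, without advancing time (a new reading comes with each control period).
- ctrl.camera(name): name is "scene" or "top" or "wrist"; returns a dict with "pixels" (420x560x3 uint8, blue, green, red), "fx", "fy", "cx", "cy" (pixels), "extrinsics" (4x4, takes a point from camera to world coordinates). Camera axes: x right, y up, looking along -z (the intrinsics and any distortion apply to the point x, -y, -z); pixel columns grow to the right and rows downward; lengths in m; the calibration is good to about 2 mm. A picture is of the moment at which its call begins. There is no depth.
- ctrl.hand_in(): hands the job in; it is judged then, once.
The state is a dict: "time_s": time; "qpos": joint angles; "joint_vel": joint speeds; "tau": joint torques, N m; "ee_pos": TCP position; "eef_rot": TCP orientation; "force": force on the tool from outside, world axes, zero at the start; "moment": the same for the moment, N m; "grip_width": finger opening in m; "grip_force": force on a finger pad.
Only numpy, scipy, OpenCV 4.12 (cv2) and the standard library are available. Lean on these libraries where they do the work, as an engineer would, in place of code of your own. Each camera call takes 0.05 s, during which the arm holds its last target. There are 200 camera calls.

## Working session

There is one attempt and no reset: what is moved stays moved. The work goes in short steps, Python scripts to look and compute and a tool call to move; the robot and the scene stay as the last step left them, time stands still between calls to the robot, and variables do not carry over. Pictures are saved under pics/ and viewed, at most 10 in all, crops included, and the job is handed in when it is done.

```bash
ls; mkdir -p pics
```

Run:
```python
from station import ctrl
import cv2, numpy as np
for n in ["top","scene"]:
    c=ctrl.camera(n); cv2.imwrite(f"pics/{n}0.png",c["pixels"]); print(n,c["fx"],c["fy"],c["cx"],c["cy"],c.keys()); print(np.round(c["extrinsics"],4))
print(ctrl.tip_extent); print(ctrl.get_obs())
```

```text
pics
station.py
top 447.93767881483444 447.93767881483444 285.6789502950862 211.11770940387584 dict_keys(['pixels', 'fx', 'fy', 'cx', 'cy', 'extrinsics'])
[[ 0.0368  0.9761 -0.2142  0.3123]
 [-0.9993  0.0353 -0.0108 -0.0429]
 [-0.003   0.2145  0.9767  1.1275]
 [ 0.      0.      0.      1.    ]]
scene 400.6280962792063 400.6280962792063 281.41969216991083 206.9360040001293 dict_keys(['pixels', 'fx', 'fy', 'cx', 'cy', 'extrinsics'])
[[-0.5275 -0.6016  0.5999  1.1942]
 [ 0.8494 -0.3598  0.3861  0.3657]
 [-0.0164  0.7132  0.7007  0.8436]
 [ 0.      0.      0.      1.    ]]
0.022
{'time_s': 0.1, 'qpos': array([-1.37157106e+00,  3.00420701e-01,  1.52150549e+00, -2.14622286e-05,
        1.32072019e+00, -6.65997345e-02]), 'joint_vel': array([-0.00132073, -0.00124633, -0.00275324,  0.00081399, -0.00095725,
       -0.00011812]), 'tau': array([-4.31463950e-04, -5.32641864e+01, -3.53283978e+01,  7.08699413e-02,
        2.34992226e-02, -7.12502151e-05]), 'ee_pos': array([ 0.14443798, -0.53047447,  0.22694595]), 'eef_rot': array([-3.14053988e+00, -4.93828927e-05,  2.65830297e-01]), 'force': array([-0.28782793, -0.14201769, -0.18365704]), 'moment': array([ 0.03076566,  0.01517352, -0.01240564]), 'grip_force': 0.0, 'grip_width': 0.0941601000901236}
```

View pics/top0.png

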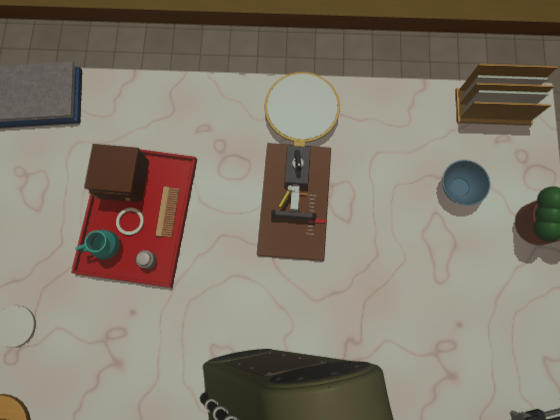

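View pics/scene0.png

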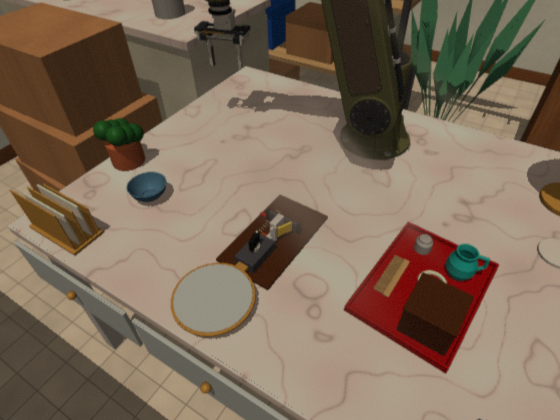

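The top view shows the stand around columns 258–331, rows 143–260: knob at about (297,162), crossbar at (293,216), lever at (287,198), red mark at (318,221). The tray is to the left, the bowl is at (466,183), and the base plate corners are visible. I'll zoom in.

Run:
```python
import cv2
t=cv2.imread("pics/top0.png")[136:264,245:345]; cv2.imwrite("pics/t1.png",cv2.resize(t,None,fx=4.6,fy=4.6,interpolation=cv2.INTER_CUBIC)*1)
```

```text
(no output)
```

View pics/t1.png

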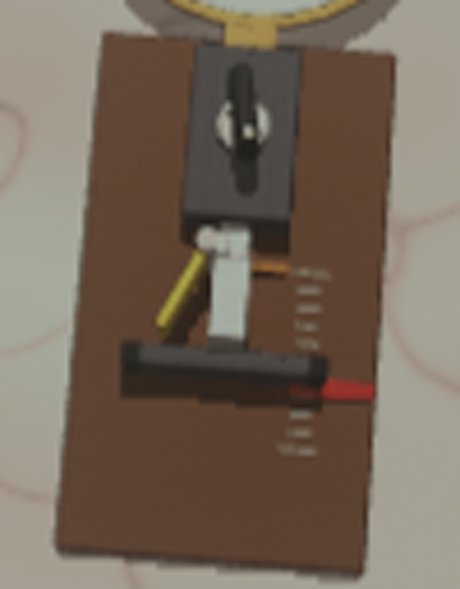

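Create h.py:
```python
import numpy as np
from scipy.optimize import least_squares
def ray(c,u,v,z):
    E=c["extrinsics"]; d=E[:3,:3]@np.array([(u-c["cx"])/c["fx"],-(v-c["cy"])/c["fy"],-1]); p=E[:3,3]
    return p+d*(z-p[2])/d[2]
def proj(c,P):
    E=c["extrinsics"]; q=E[:3,:3].T@(np.asarray(P)-E[:3,3]); return np.array([c["cx"]+c["fx"]*q[0]/-q[2],c["cy"]+c["fy"]*q[1]/q[2]])
```

Run:
```python
from station import ctrl
from h import *
c=ctrl.camera("top"); f=lambda u,v,z:ray(c,245+u/4.6,136+v/4.6,z)
pts=[(105,33),(395,57),(362,570),(57,547)]
W=np.array([f(u,v,.012)[:2] for u,v in pts]); L=np.array([(.065,.085),(.065,-.085),(-.235,-.085),(-.235,.085)])
R=lambda a:np.array([[np.cos(a),-np.sin(a)],[np.sin(a),np.cos(a)]])
s=least_squares(lambda p:(L@R(p[2]).T+p[:2]-W).ravel(),[.6,0,0]); x,y,a=s.x; print("stand",s.x,"res mm",np.round(s.fun*1000,1))
def st(n,u,v,z): print(n,np.round(R(a).T@(f(u,v,z)[:2]-s.x[:2])*1000,1),np.round(f(u,v,z)[:2],4))
st("knobA",242,70,.091);st("knobB",246,188,.073);st("disc",243,127,.055)
st("headTL",213,262,.066);st("headTR",250,262,.066);st("headBL",209,338,.066);st("headBR",243,338,.066)
st("barL",122,358,.048);st("barR",326,370,.048)
st("barinL",135,342,.048);st("barinR",322,357,.048)
st("ptr",287,269,.018);st("markR",375,392,.015);st("markRt",375,382,.015);st("markRb",374,400,.015);st("levtip",162,325,.062);st("levpiv",205,240,.066)
st("housTL",195,43,.045);st("housTR",299,52,.045);st("housBR",290,222,.045);st("housBL",183,215,.045)
```

```text
stand [ 0.67173129 -0.05717089 -0.04439677] res mm [ 1.8  1.6  2.9 -1.9 -2.9 -2.  -1.8  2.3]
knobA [18.4  3. ] [ 0.6903 -0.055 ]
knobB [-41.   -4.1] [ 0.6306 -0.0594]
disc [-1.1  0.1] [ 0.6706 -0.057 ]
headTL [-81.2  10.4] [ 0.5911 -0.0432]
headTR [-79.6  -9.3] [ 0.5918 -0.0629]
headBL [-122.7    9.2] [ 0.5496 -0.0425]
headBR [-121.2   -8.7] [ 0.5502 -0.0605]
barL [-133.3   55. ] [0.541  0.0037]
barR [-131.1  -54.4] [ 0.5384 -0.1057]
barinL [-124.    48.8] [ 0.55   -0.0029]
barinR [-124.2  -51.8] [ 0.5454 -0.1034]
ptr [-69.3 -30.4] [ 0.6012 -0.0845]
markR [-134.3  -83.7] [ 0.5339 -0.1348]
markRt [-128.7  -83.3] [ 0.5395 -0.1347]
markRb [-138.8  -83.4] [ 0.5294 -0.1343]
levtip [-116.7   34.7] [ 0.5567 -0.0174]
levpiv [-69.4  15.6] [ 0.6031 -0.0385]
housTL [48.9 30.4] [ 0.7219 -0.0289]
housTR [ 48.2 -27.6] [ 0.7187 -0.0868]
housBR [-49.8 -29.5] [ 0.6206 -0.0844]
housBL [-50.6  29. ] [ 0.6225 -0.026 ]
```

Add to h.py:
```python
from scipy.spatial.transform import Rotation as Ro
SX,SY,SA=0.671,-0.0572,-0.0444
def S(x,y):  # stand -> world xy
    return np.array([SX+x*np.cos(SA)-y*np.sin(SA),SY+x*np.sin(SA)+y*np.cos(SA)])
def delta(ctrl,P,yaw):
    o=ctrl.get_obs(); R=Ro.from_euler('xyz',o["eef_rot"]); T=Ro.from_euler('xyz',[np.pi,0,yaw])
    print("d tool",np.round(R.inv().apply(np.array(P)-o["ee_pos"]),4),"rot",np.round((R.inv()*T).as_rotvec(),4),"F",np.round(o["force"],1))
```

Run:
```python
from station import ctrl
from h import *
delta(ctrl,[*S(0,0),.19],.06)
```

```text
d tool [ 0.6324 -0.3184  0.0374] rot [-0.0009  0.      0.2058] F [ 0.1 -0.   0.5]
```

The rows are not in the units I measure in: shifts go in shares of 50 mm and turns go in shares of 4 rad. I convert before sending: 0.04 m is 0.8, -0.02 m is -0.4.

shift_gripper(deltas={"motion": [[0.8, -0.4, 0, 0, 0, 0], [0.8, -0.4, 0, 0, 0, 0], [0.8, -0.4, 0, 0, 0, 0], [0.8, -0.4, 0, 0, 0, 0], [0.8, -0.4, 0, 0, 0, 0], [0.8, -0.4, 0, 0, 0, 0], [0.8, -0.4, 0, 0, 0, 0], [0.8, -0.4, 0, 0, 0, 0], [0.8, -0.4, 0, 0, 0, 0], [0.8, -0.4, 0, 0, 0, 0]]})

```text
time_s: 1.15
ee_pos: [0.479, -0.2311, 0.2274]
eef_rot: [-3.142, 0.0, 0.266]
force: [-0.3, -1.1, 0.2]
grip_width: 0.0943
grip_force: 0.0
```

shift_gripper(deltas={"motion": [[0.8, -0.4, 0.1, 0, 0, 0], [0.8, -0.4, 0.1, 0, 0, 0], [0.8, -0.4, 0.1, 0, 0, 0], [0.8, -0.4, 0.1, 0, 0, 0], [0.8, -0.4, 0.1, 0, 0, 0], [0, 0, 0, 0, 0, 0.025], [0, 0, 0, 0, 0, 0.025], [0, 0, 0, 0, 0, 0]]}, jaw=0.06)

```text
time_s: 1.95
ee_pos: [0.6446, -0.0833, 0.2019]
eef_rot: [-3.141, 0.001, 0.065]
force: [-0.1, 0.0, 0.8]
grip_width: 0.0599
grip_force: 0.0
```

Run:
```python
from station import ctrl
from h import *
delta(ctrl,[*S(0,0),.19],.06)
import cv2
c=ctrl.camera("wrist"); cv2.imwrite("pics/w1.png",c["pixels"])
for q in (0,.1,.2,.3):
  print(q,[np.round(proj(c,[*S(s*.022*np.cos(q),s*.022*np.sin(q)),.091]),0) for s in (1,-1)])
```

```text
d tool [ 0.028  -0.0243  0.0118] rot [-0.0002  0.0009  0.0047] F [-0.1  0.   0.8]
0 [array([246., 146.]), array([241., 206.])]
0.1 [array([243., 146.]), array([244., 206.])]
0.2 [array([240., 146.]), array([247., 206.])]
0.3 [array([237., 146.]), array([250., 205.])]
```

View pics/w1.png

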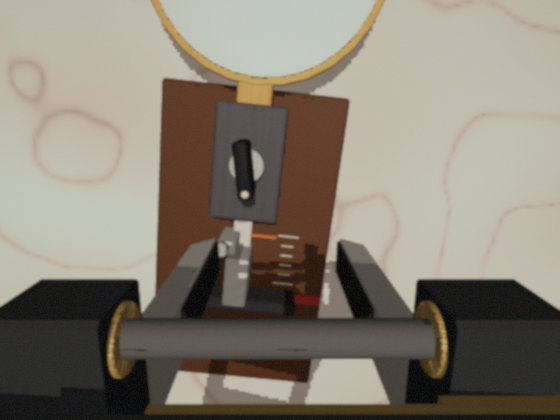

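The wrist view shows the knob bar from about (240,141) to (246,199), a knob angle of about 0.15–0.2. The housing corners are near (218,101), (287,108), (276,222) and (211,217). I'll check these against the stand pose.

Run:
```python
from station import ctrl
from h import *
import cv2
c=ctrl.camera("wrist"); im=c["pixels"]
for p in [(.05,.03),(.05,-.03),(-.05,-.03),(-.05,.03)]: print("hous",np.round(proj(c,[*S(*p),.045]),1))
for p in [(.065,.085),(.065,-.085),(-.235,-.085)]: print("plate",np.round(proj(c,[*S(*p),.012]),1))
print("ptr",np.round(proj(c,[*S(-.071,-.032),.018]),1),"mark",np.round(proj(c,[*S(-.134,-.084),.015]),1))
cv2.imwrite("pics/w1c.png",cv2.resize(im[90:320,150:360],None,fx=2.6,fy=2.6,interpolation=cv2.INTER_CUBIC))
```

```text
hous [217.4 103.2]
hous [290.4 111.7]
hous [276.8 228. ]
hous [209.  220.7]
plate [162.7  80.1]
plate [351.7 102.5]
plate [307.9 386.6]
ptr [276.4 241. ] mark [320.2 304. ]
```

View pics/w1c.png

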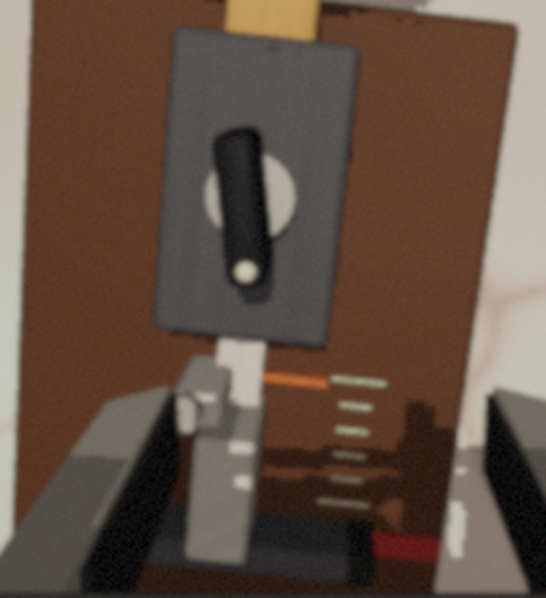

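```bash
sed -i 's/SX,SY,SA=0.671,/SX,SY,SA=0.673,/' h.py
```

Run:
```python
from station import ctrl
from h import *
delta(ctrl,[*S(0,0),.083],.106)
```

```text
d tool [ 0.0303 -0.0245  0.1193] rot [-0.0001  0.0003 -0.0375] F [ 0.2 -1.1  0.4]
```

In the tool's units: 0.03 m is 0.6, -0.0245 m is -0.49, -0.0375 rad / 4 = -0.0094.

shift_gripper(deltas={"motion": [[0.6, -0.49, 0, 0, 0, 0], [0, 0, 0.6, 0, 0, -0.0094], [0, 0, 0.6, 0, 0, 0], [0, 0, 0.6, 0, 0, 0], [0, 0, 0.4, 0, 0, 0], [0, 0, 0.18, 0, 0, 0], [0, 0, 0, 0, 0, 0]]}, jaw=0.06)

```text
time_s: 2.75
ee_pos: [0.6725, -0.0574, 0.0827]
eef_rot: [-3.141, 0.002, 0.104]
force: [1.2, 0.8, -0.9]
grip_width: 0.0601
grip_force: 0.0
```

shift_gripper(deltas={"motion": [[0, 0, 0, 0, 0, 0], [0, 0, 0, 0, 0, 0], [0, 0, 0, 0, 0, 0], [0, 0, 0, 0, 0, 0], [0, 0, 0, 0, 0, 0]]}, jaw=0, grip_n=12)

```text
time_s: 3.25
ee_pos: [0.673, -0.0572, 0.0838]
eef_rot: [3.142, -0.0, 0.103]
force: [-0.1, 0.3, 0.2]
grip_width: 0.0235
grip_force: 0.0
```

Run:
```python
from station import ctrl
from h import *
delta(ctrl,[*S(0,0),.083],.106);print(ctrl.get_obs()["moment"])
```

```text
d tool [0.     0.     0.0008] rot [ 0.0001 -0.0004 -0.0026] F [-0.1  0.3  0.2]
[ 0.02865336  0.08729945 -0.03488724]
```

shift_gripper(deltas={"motion": [[0, 0, 0, 0, 0, 0], [0, 0, 0, 0, 0, 0], [0, 0, 0, 0, 0, 0], [0, 0, 0, 0, 0, 0]]})

```text
time_s: 3.65
ee_pos: [0.673, -0.056, 0.0836]
eef_rot: [-3.14, -0.0, 0.104]
force: [0.2, 7.0, 0.9]
grip_width: 0.0122
grip_force: 12.0
```

shift_gripper(deltas={"motion": [[0, 0, 0, 0, 0, -0.0325], [0, 0, 0, 0, 0, -0.0325], [0, 0, 0, 0, 0, -0.0325], [0, 0, 0, 0, 0, -0.0325], [0, 0, 0, 0, 0, -0.0325]]})

```text
time_s: 4.15
ee_pos: [0.6733, -0.0567, 0.0836]
eef_rot: [3.141, -0.001, 0.759]
force: [2.7, 2.0, -0.1]
grip_width: 0.012
grip_force: 12.0
```

shift_gripper(deltas={"motion": [[0, 0, 0, 0, 0, -0.0325], [0, 0, 0, 0, 0, -0.0325], [0, 0, 0, 0, 0, -0.0325], [0, 0, 0, 0, 0, -0.0325], [0, 0, 0, 0, 0, -0.025], [0, 0, 0, 0, 0, 0]]})

```text
time_s: 4.75
ee_pos: [0.6739, -0.057, 0.0836]
eef_rot: [3.139, -0.001, 1.377]
force: [8.1, 0.4, -3.4]
grip_width: 0.012
grip_force: 12.0
```

Run:
```python
from station import ctrl
o=ctrl.get_obs();print(o["moment"],o["qpos"])
```

```text
[ 0.12847572 -1.71360709  0.07513429] [-1.38724185e-01  7.12460985e-01  1.25335778e+00  4.39404366e-04
  1.17296623e+00  5.47932095e-02]
```

In the tool's units: -0.03 m is -0.6, 0.14 rad / 4 = 0.035.

```bash
sed -i 's/SX,SY,SA=0.673,-0.0572/SX,SY,SA=0.674,-0.0560/' h.py
```

shift_gripper(deltas={"motion": [[0, 0, 0, 0, 0, 0], [0, 0, 0, 0, 0, 0], [0, 0, 0, 0, 0, 0], [0, 0, -0.6, 0, 0, 0], [0, 0, -0.6, 0, 0, 0], [0, 0, 0, 0, 0, 0.035], [0, 0, 0, 0, 0, 0.035], [0, 0, 0, 0, 0, 0.035], [0, 0, 0, 0, 0, 0.035], [0, 0, 0, 0, 0, 0.035]]}, jaw=0.094)

```text
time_s: 5.75
ee_pos: [0.6728, -0.0572, 0.1435]
eef_rot: [-3.141, 0.0, 0.667]
force: [0.5, -0.2, -0.6]
grip_width: 0.0883
grip_force: 0.0
```

shift_gripper(deltas={"motion": [[0, 0, 0, 0, 0, 0.035], [0, 0, 0, 0, 0, 0.035], [0, 0, 0, 0, 0, 0.035], [0, 0, 0, 0, 0, 0.035], [0, 0, 0, 0, 0, 0.035], [0, 0, 0, 0, 0, 0]]})

```text
time_s: 6.35
ee_pos: [0.6728, -0.0572, 0.1435]
eef_rot: [-3.142, 0.0, -0.029]
force: [-0.1, -0.2, -0.3]
grip_width: 0.0936
grip_force: 0.0
```

Run:
```python
from station import ctrl
from h import *
delta(ctrl,[*S(-.112,0),.14],SA)
```

```text
d tool [-0.1109 -0.003   0.0035] rot [-0.      0.0001  0.0152] F [-0.1 -0.2 -0.3]
```

In the tool's units: -0.04 m is -0.8, -0.031 m is -0.62, 0.015 rad / 4 = 0.0038.

shift_gripper(deltas={"motion": [[-0.8, -0.02, 0, 0, 0, 0.0038], [-0.8, -0.02, 0, 0, 0, 0], [-0.62, -0.02, 0, 0, 0, 0], [0, 0, 0, 0, 0, 0]]})

```text
time_s: 6.75
ee_pos: [0.5595, -0.0499, 0.1437]
eef_rot: [-3.142, 0.001, -0.037]
force: [0.5, -0.2, -0.6]
grip_width: 0.0939
grip_force: 0.0
```

Run:
```python
from station import ctrl
from h import *
import cv2
delta(ctrl,[*S(-.112,0),.051],SA)
c=ctrl.camera("wrist"); cv2.imwrite("pics/w2.png",c["pixels"])
print([np.round(proj(c,[*S(*p[:2]),p[2]]),1).tolist() for p in [(-.071,-.032,.018),(-.134,-.036,.015),(-.125,.055,.048),(-.125,-.055,.048),(-.079,-.01,.066),(-.123,.010,.066)]])
```

```text
d tool [0.0028 0.001  0.0927] rot [-0.0001  0.0011  0.0072] F [ 0.5 -0.2 -0.6]
[[321.2, 153.2], [322.9, 231.7], [201.4, 232.4], [355.6, 233.4], [295.0, 172.3], [263.7, 238.0]]
```

View pics/w2.png

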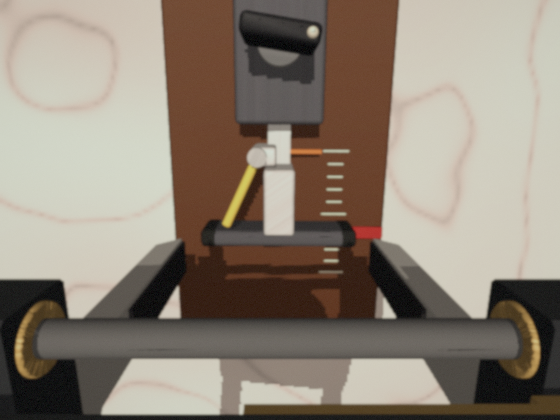

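The wrist view shows the knob turned to almost crosswise at (280,33), the crossbar ends at columns 203 and 355 as predicted, and the yellow lever open at (227,225). The fingers clear everything. The crossbar's inner edge appears a few mm further in than predicted, so I'll descend with extra margin and pull until I feel contact.

In the tool's units: 0.03 m is 0.6, 0.01 m is 0.2, 0.007 rad / 4 = 0.0018.

shift_gripper(deltas={"motion": [[0.2, 0.02, 0.6, 0, 0, 0.0018], [0, 0, 0.6, 0, 0, 0], [0, 0, 0.4, 0, 0, 0], [0, 0, 0.254, 0, 0, 0], [0, 0, 0, 0, 0, 0]]})

```text
time_s: 7.3
ee_pos: [0.572, -0.0516, 0.0493]
eef_rot: [-3.141, 0.002, -0.047]
force: [0.1, -0.3, 0.8]
grip_width: 0.0943
grip_force: 0.0
```

shift_gripper(deltas={"motion": [[-0.08, 0, 0, 0, 0, 0], [-0.08, 0, 0, 0, 0, 0], [-0.06, 0, 0, 0, 0, 0], [-0.06, 0, 0, 0, 0, 0], [-0.06, 0, 0, 0, 0, 0], [0, 0, 0, 0, 0, 0]]})

```text
time_s: 7.9
ee_pos: [0.5551, -0.0508, 0.0513]
eef_rot: [3.141, -0.001, -0.049]
force: [2.5, 0.0, 2.0]
grip_width: 0.0941
grip_force: 1.0
```

Run:
```python
from station import ctrl
from h import *
delta(ctrl,[*S(-.125+.008,0),.051],SA)
```

```text
d tool [ 0.002  -0.0001  0.0003] rot [ 0.0001 -0.0011 -0.0042] F [2.5 0.  2. ]
```

In the tool's units: -0.007 m is -0.14, -0.006 m is -0.12.

shift_gripper(deltas={"motion": [[-0.14, 0, 0, 0, 0, 0], [-0.14, 0, 0, 0, 0, 0], [-0.14, 0, 0, 0, 0, 0], [-0.14, 0, 0, 0, 0, 0], [-0.14, 0, 0, 0, 0, 0], [-0.14, 0, 0, 0, 0, 0], [-0.14, 0, 0, 0, 0, 0], [-0.12, 0, 0, 0, 0, 0], [0, 0, 0, 0, 0, 0], [0, 0, 0, 0, 0, 0]]})

```text
time_s: 8.9
ee_pos: [0.5, -0.048, 0.0506]
eef_rot: [-3.141, 0.0, -0.049]
force: [3.0, -1.1, 1.2]
grip_width: 0.0942
grip_force: 1.6
```

Run:
```python
from station import ctrl
from h import *
import cv2
o=ctrl.get_obs();print(o["ee_pos"],o["force"])
delta(ctrl,[*S(-.125+.008-.063,0),.051],SA)
c=ctrl.camera("wrist"); im=c["pixels"]
cv2.imwrite("pics/w3.png",cv2.resize(im[60:330,150:430],None,fx=2.2,fy=2.2,interpolation=cv2.INTER_CUBIC))
print([np.round(proj(c,[*S(*p[:2]),p[2]]),1).tolist() for p in [(-.071,-.032,.018),(-.134,-.036,.015),(-.134,-.084,.015)]])
```

```text
[ 0.49996104 -0.0480079   0.05063452] [ 2.98072177 -1.08481681  1.17521957]
d tool [-0.0058  0.0003 -0.0004] rot [-0.0002  0.0005 -0.0044] F [ 3.  -1.1  1.2]
[[344.2, 43.6], [346.3, 174.3], [437.9, 173.9]]
```

View pics/w3.png

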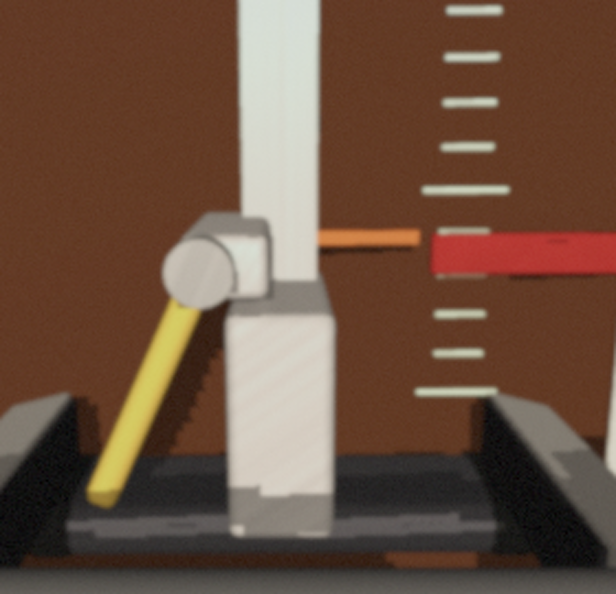

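The wrist crop shows the orange pointer tip centred at crop (420,238) and the red mark from rows 233 to 275, centre 254 at its left end (432). So about 4 mm still to go, with the lever open and untouched.

Run:
```python
from station import ctrl
from h import *
c=ctrl.camera("wrist"); f=lambda u,v,z:ray(c,150+u/2.2,60+v/2.2,z)[:2]
a=f(420,238,.018);b=f(435,254,.015); d=b-a
print(a,b,d@np.array([np.cos(SA),np.sin(SA)]), c["extrinsics"][:3,3])
```

```text
[ 0.54246638 -0.0827511 ] [ 0.53806428 -0.08679047] -0.004218468831691442 [ 0.56818901 -0.05101074  0.2080285 ]
```

shift_gripper(deltas={"motion": [[-0.04, 0, 0, 0, 0, 0], [-0.036, 0, 0, 0, 0, 0], [0, 0, 0, 0, 0, 0], [0, 0, 0, 0, 0, 0]]})

```text
time_s: 9.4
ee_pos: [0.4962, -0.0479, 0.0507]
eef_rot: [-3.142, 0.0, -0.049]
force: [3.3, -1.1, -0.2]
grip_width: 0.0938
grip_force: 1.6
```

In the tool's units: -0.001 m is -0.02, -0.0005 m is -0.01.

shift_gripper(deltas={"motion": [[0, -0.02, 0, 0, 0, 0], [0, -0.02, 0, 0, 0, 0], [0, -0.02, 0, 0, 0, 0], [0, -0.01, 0, 0, 0, 0], [0, 0, 0, 0, 0, 0], [0, 0, 0, 0, 0, 0], [0, 0, 0, 0, 0, 0]]}, jaw=0.015, grip_n=20)

```text
time_s: 10.1
ee_pos: [0.4965, -0.0444, 0.0507]
eef_rot: [-3.142, 0.0, -0.049]
force: [3.5, -3.5, 0.6]
grip_width: 0.0412
grip_force: 3.2
```

shift_gripper(deltas={"motion": [[0, 0, 0, 0, 0, 0], [0, 0, 0, 0, 0, 0], [0, 0, 0, 0, 0, 0], [0, 0, 0, 0, 0, 0], [0, 0, 0, 0, 0, 0]]}, jaw=0, grip_n=25)

```text
time_s: 10.6
ee_pos: [0.4965, -0.0448, 0.0508]
eef_rot: [3.141, -0.0, -0.049]
force: [2.9, -5.8, -0.5]
grip_width: 0.0263
grip_force: 26.6
```

Run:
```python
from station import ctrl
from h import *
import cv2
c=ctrl.camera("wrist"); im=c["pixels"]
cv2.imwrite("pics/w4.png",cv2.resize(im[60:330,150:430],None,fx=2.2,fy=2.2,interpolation=cv2.INTER_CUBIC))
```

```text
(no output)
```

View pics/w4.png

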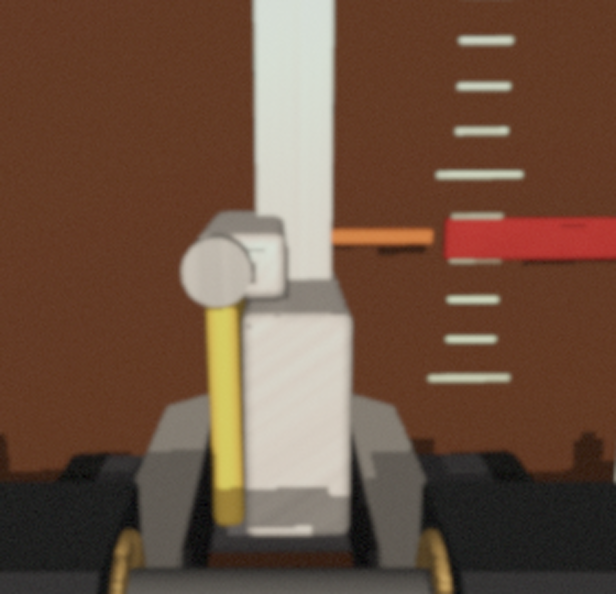

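The lever is now shut flat against the head (crop columns 205–243) and pinched by the fingers. The pointer is at row 237 and the mark spans 218–260, centre 239, so it is on the mark to within 1 mm. I'll ease the small side load, let it settle, and hand in.

In the tool's units: 0.0006 m is 0.012, -0.0004 m is -0.008.

shift_gripper(deltas={"motion": [[-0.008, 0.012, 0, 0, 0, 0], [0, 0, 0, 0, 0, 0], [0, 0, 0, 0, 0, 0], [0, 0, 0, 0, 0, 0], [0, 0, 0, 0, 0, 0]]}, jaw=0, grip_n=25)

```text
time_s: 11.15
ee_pos: [0.4961, -0.0449, 0.0508]
eef_rot: [-3.142, -0.0, -0.049]
force: [5.0, -1.1, 0.0]
grip_width: 0.0261
grip_force: 26.7
```

Run:
```python
from station import ctrl
print(ctrl.hand_in())
```

```text
the job is handed in; nothing more can be done
None
```

I turned the knob to about 1.4 rad, drew the leg out to the red mark (pointer within about 1 mm of its middle) and squeezed the lever shut, then handed in at 11.2 s still pinching head and lever at about 27 N; the tray, its things and the key bowl were not approached, and the hand-in gave no verdict.

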